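# Click the row counter round to its mark

### The job

Advance the row counter to its mark: with a fingertip, flick the teeth of its wheel anticlockwise (seen from above), one click at a time and letting it come to rest at each click, until the tooth with the steel stud stands at the fixed pointer. Do not run past the pointer, and leave the things lying around the counter where they are; nothing is to be picked up.

Things in the scene. Friction and masses are not known exactly. Their poses are not given: they have to be found in the camera images.
- tally: Row counter, fixed to the shop counter: grey round foot 120 mm across, 8 mm thick; a drum 68 mm across up to height 28 mm; above it a white star wheel that turns about the vertical axis through this origin. Origin: centre of the underside, on the work surface; z up; +y points to the fixed pointer. Yaw varies.
- star_wheel (a joint): Angle of the white wheel, rad: grows anticlockwise from above; 0 = studded tooth at the pointer (the mark), negative before it. Spring detents every 60 deg (1.047 rad = one click): pushed over half a click it snaps on to the next, less and it springs back. About 4 N at a tooth turns it. Starts 2, 3 or 4 clicks short.
- hub (a point): Centre of the wheel's flat steel hub cap, 46 mm high. White wheel: disc 72 mm across between heights 30 and 42 mm, with six equal level teeth 8 mm wide reaching 56 mm from the axis, 60 deg apart; gaps about 40 mm wide, free down to the foot. At rest one tooth stands at the pointer and one gap is centred on tally's -x side.
- stud (a point): Top of the round steel stud, 12 mm across, that stands 10 mm above the wheel (top 52 mm high) at the root of one tooth, 28 mm from the wheel axis; it turns with the wheel. All other teeth are bare.
- pointer (a point): Tip of the fixed pointer, a grey post with a wedge aimed at the wheel: 63 to 82 mm from the wheel axis on tally's +y, 42 mm high.
- spool: Blue thread spool standing upright, 31 mm across, 52 mm high, loose, near the counter; a bystander. Origin at the centre of its underside.
- tape_measure: Round yellow tape measure lying flat, 51x65 mm, 21 mm high, loose, near the counter; a bystander. Origin at the centre of its underside.
- marker_tin: Flat round tin, 64 mm across, 25 mm high, loose, near the counter; a bystander. Origin at the centre of its underside.

How it is judged:
On the way:
1. the wheel rests one click short of the mark (value of joint star_wheel between -1.247 and -0.847 rad and velocity of joint star_wheel between -0.3 and 0.3 rad/s), for 0.2 s.
At the end, for the whole second after the job is handed in: the wheel is at rest in the detent where the studded tooth stands at the pointer (within 0.17 rad, about 10 degrees), having rested one click short of it on the way (value of joint star_wheel between -0.17 and 0.17 rad and velocity of joint star_wheel between -0.3 and 0.3 rad/s); the robot touches nothing.
It fails at once if the wheel ran past the mark (value of joint star_wheel above 0.6 rad).
It fails at once if the spool was moved or lifted (25 mm) (distance of spool from where it was at the start of the episode above 0.025 m).
It fails at once if the tape measure was moved or lifted (25 mm) (distance of tape_measure from where it was at the start of the episode above 0.025 m).
It fails at once if the marker tin was moved or lifted (25 mm) (distance of marker_tin from where it was at the start of the episode above 0.025 m).
It also fails if it takes over 64 s, if anything falls off the work surface, if the arm or the gripper's body presses on something with over 40 N, if the wrist force passes 120 N, or if a joint passes its speed limit or range.

### The arm

A 7-joint arm with a two-finger parallel gripper is mounted at the origin on the work surface; the furniture and walls round the work are solid. World frame = base frame: x ahead of the robot, y to its left, z up, the work surface at z = 0. Lengths are in m, angles in rad, forces in N, time in s.
With the tool pointing down it reaches from about 0.4 to 0.85 m from the base axis. Payload 10.4 kg.
Tool frame: the origin (TCP) lies between the finger pads; the fingertips stand 17 mm ahead of it and the grasp point (between the pads) lies 2 mm behind it; z points along the fingers, y is the line along which they close (so a half turn about z gives the same grasp; the last joint's range is limited). The gripper opens to 85 mm and grips with 20 to 120 N. Pads are 22 mm wide; open, the fingers measure 114 mm over their backs; the gripper's body (76 mm by 85 mm) begins 54 mm behind the grasp point. The pads swing forward as they close: fully open they stand 13 mm farther back than shut.
Start: joints at [-1.27, 0.332, -0.065, 1.46, 0.022, 1.35, -0.088], TCP at [0.199, 0.593, 0.248] pointing down, gripper open.
Joint ranges: [-2.6, 2.6], [-0.5, 2.12], [-1.47, 1.34], [0.16, 2.42], [-1.27, 4.41], [0.06, 2.06], [-2.6, 2.6]. Speed limits (rad/s): [2.22, 2.22, 2.79, 2.79, 3.14, 3.14, 3.14].

### API

Orientations are given as a unit quaternion [x, y, z, w].
In Python, from workcell import readout, imaging, manip gives the robot as it stands. The module is installed in compiled form; this text tells all that it offers.
- The arm moves only by the shell command python3 -m crank 'ROWS' [OPENING] [FORCE]. ROWS is JSON, a list of rows, each a list of 4 numbers: the shift along the tool's x, y, z as a fraction of full scale, then the turn about the tool's z as a fraction of full scale. In form: [[x, y, z, yaw], ...]. A call has 1 to 5 rows; each row is the pose to reach, as a shift and turn from the pose commanded when the call began, along the tool's axes at that moment; what a row does not reach only later rows make up. Full scale, the value 1, is 400 mm for a shift and 60 degrees for a turn. A row lasts 1/12 s, in which the tool goes at most 41.7 mm and 7.16 degrees, less where a joint would pass 70% of its speed; a pose out of reach is approached as far as the arm can. A call with a number of a shift or a turn outside -1 to 1 is refused whole. A call with a gripper value outside its range is refused whole. OPENING is the gripper command: -1 is shut, 1 is fully open, values between are in proportion, set as the call begins (- or left out, the last holds). The fingers move at their own pace and stop on an object; FORCE is the grip in N (left out, the last holds). Time passes only in rows, so rows that repeat a pose let the fingers close. It gives the time, the measured TCP pose, the force, the opening and the grip force at its end, in the units of the state.
- readout.get_obs(): the state, without advancing time (a new reading comes with each control period).
- imaging.camera(name): name is "side" or "top" or "wrist"; returns a dict with "color" (384x512x3 uint8, red, green, blue), "fx", "fy", "cx", "cy" (pixels), "rvec" (rotation vector, rad) and "tvec" (3), from world to camera coordinates, as OpenCV has them. Camera axes: x right, y down, z forward; pixel columns grow to the right and rows downward; lengths in m; the calibration is good to about 2 mm. A picture is of the moment at which its call begins. There is no depth.
- manip.hand_in(): hands the job in; it is judged then, once.
The state is a dict: "clock": time; "joint_pos": joint angles; "joint_velocities": joint speeds; "tau": joint torques, N m; "position": TCP position; "ee_rot": TCP orientation; "ft_force": force on the tool from outside, world axes, zero at the start; "torque": the same for the moment, N m; "grip_width": opening from 0.0 (shut) to 1.0 (fully open); "grasp_force": force on a finger pad.
Only numpy, scipy, OpenCV 4.12 (cv2) and the standard library are available. Lean on these libraries where they do the work, as an engineer would, in place of code of your own. Each camera call takes 0.05 s, during which the arm holds its last target. There are 200 camera calls.

## Working session

There is one attempt and no reset: what is moved stays moved. The work goes in short steps, Python scripts to look and compute and a shell command to move; the robot and the scene stay as the last step left them, time stands still between calls to the robot, and variables do not carry over. Pictures are saved under pics/ and viewed, at most 10 in all, crops included, and the job is handed in when it is done.

```bash
mkdir -p pics; python3 - <<'E'
from workcell import readout, imaging
import cv2,numpy as np
o=readout.get_obs()
for k in("clock","position","ee_rot","ft_force","grip_width"):print(k,np.round(o[k],4))
ims=[]
for n in("top","side"):
    c=imaging.camera(n);cv2.imwrite(f"pics/{n}0.png",c["color"][:,:,::-1])
    R=cv2.Rodrigues(np.array(c["rvec"]))[0];print(n,c["fx"],c["cx"],c["cy"],-R.T@np.array(c["tvec"]).ravel(),R.round(2).tolist())
E
```

```text
clock 0.0
position [0.1988 0.5922 0.2475]
ee_rot [ 1.612e-01  9.869e-01 -7.000e-04 -1.000e-04]
ft_force [ 0.286  -0.3274  0.7572]
grip_width 0.9986
top 395.72799954745096 249.845973522386 187.54786691708023 [0.39363446 0.02288781 1.043202  ] [[0.01, -1.0, 0.01], [-1.0, -0.01, -0.09], [0.09, -0.01, -1.0]]
side 497.5365369391688 250.97621337470196 199.58502913475556 [0.39439031 0.79521696 0.7824406 ] [[-0.99, -0.11, -0.01], [-0.07, 0.67, -0.74], [0.09, -0.74, -0.67]]
```

View pics/top0.png

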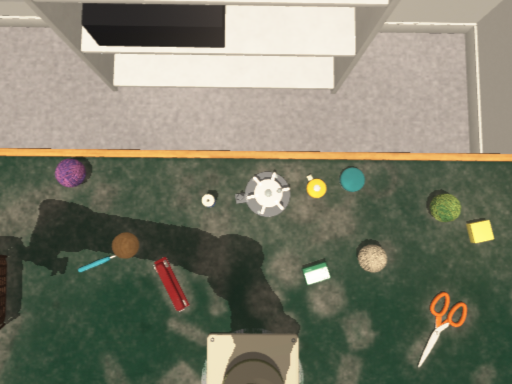

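View pics/side0.png

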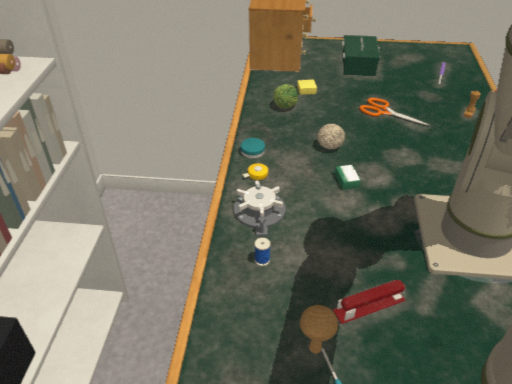

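The top view shows the counter at about (268,194), pointer to its left at (240,198), spool at (208,200), tape at (316,187) and tin at (352,179). Next I'll zoom in and measure.

```bash
cat > h.py <<'E'
from workcell import readout, imaging
import cv2,numpy as np
def cam(n):
    c=imaging.camera(n);R=cv2.Rodrigues(np.array(c["rvec"],float))[0];return c["color"],c,R,np.array(c["tvec"],float).ravel()
def ray(u,v,z,c,R,t):
    d=R.T@np.array([(u-c["cx"])/c["fx"],(v-c["cy"])/c["fy"],1]);o=-R.T@t
    return (o+d*(z-o[2])/d[2])[:2]
def proj(p,c,R,t):
    q=R@np.array(p)+t;return np.array([q[0]/q[2]*c["fx"]+c["cx"],q[1]/q[2]*c["fy"]+c["cy"]])
E
python3 - <<'E'
from h import *
im,c,R,t=cam("top")
hsv=cv2.cvtColor(im,cv2.COLOR_RGB2HSV)
m=((hsv[:,:,2]>200)&(hsv[:,:,1]<40)).astype(np.uint8);m[:,:235]=0;m[:,300:]=0;m[:165]=0;m[225:]=0
ys,xs=np.nonzero(m);print("white centroid",xs.mean(),ys.mean(),ray(xs.mean(),ys.mean(),.042,c,R,t))
p=np.array([ray(x,y,.042,c,R,t) for x,y in zip(xs,ys)])
k=p.mean(0);d=p-k;r=np.hypot(*d.T);s=r>.040
a=np.angle(np.exp(6j*np.arctan2(d[s,1],d[s,0])).sum())/6;print("tooth angles mod 60",np.degrees(a),s.sum(),r.max())
for n,lo,hi,z in(("spool",(190,180),(225,220),.052),("tape",(304,172),(330,204),.021),("tin",(335,160),(372,196),.025)):
    q=np.zeros(m.shape,bool);q[lo[1]:hi[1],lo[0]:hi[0]]=True
    q&=(hsv[:,:,1]>120)&(hsv[:,:,2]>110) if n!="spool" else (hsv[:,:,2]>150)
    y,x=np.nonzero(q);print(n,len(x),ray(x.mean(),y.mean(),z,c,R,t))
A=cv2.resize(im[160:230,190:335],None,fx=4,fy=4,interpolation=cv2.INTER_CUBIC)
s_,*_=cam("side");B=cv2.resize(s_[170:275,220:300],None,fx=5,fy=5,interpolation=cv2.INTER_CUBIC)[:, :]
B=cv2.resize(s_[175:235,215:305],None,fx=4,fy=4,interpolation=cv2.INTER_CUBIC)
W=np.zeros((A.shape[0]+B.shape[0],A.shape[1],3),np.uint8);W[:A.shape[0]]=A;W[A.shape[0]:,:B.shape[1]]=B
cv2.imwrite("pics/z1.png",W[:,:,::-1])
E
```

```text
white centroid 267.49051833122627 193.23008849557522 [ 0.47353853 -0.03485735]
tooth angles mod 60 -18.9214479054654 138 0.05652976844026701
spool 133 [0.45418191 0.11570327]
tape 286 [ 0.49037186 -0.16203358]
tin 419 [ 0.51346416 -0.25559425]
```

View pics/z1.png

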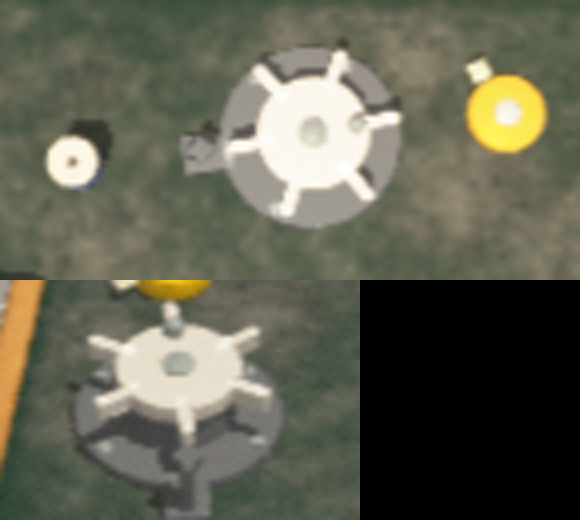

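The pointer is at left (world +y, about 101°) and the stud is on the opposite tooth at about (358,122), so the wheel is 3 clicks short. I'll push with shut fingers in the gap facing the robot, tool y radial.

```bash
cat >> h.py <<'E'
HUB=np.array([.4735,-.0353]);YAW=11.1
from scipy.spatial.transform import Rotation as Ro
def rows(*tg):  # targets: (x,y,z,world angle of tool y deg)
    o=readout.get_obs();T=Ro.from_quat(o["ee_rot"]);p=np.array(o["position"])
    y=T.as_matrix()[:,1];a=np.degrees(np.arctan2(y[1],y[0]))
    print("t",round(float(o["clock"]),2),"pos",p.round(4),"yang",a.round(1),"F",np.round(o["ft_force"],1))
    for g in tg:
        d=T.inv().apply(np.array(g[:3])-p)/.4;w=(a-g[3]+180)%360-180
        print(d.round(3),round(w/60,3))
def arc(alpha,r,z): # alpha deg from tally -x anticlockwise
    b=np.radians(180+YAW+alpha);return (*(HUB+r*np.array([np.cos(b),np.sin(b)])),z,YAW+alpha)
E
python3 -c "
from h import *
rows((.42,.25,.2,42),arc(0,.06,.14))"
```

```text
t 0.2 pos [0.1988 0.5923 0.2478] yang 71.5 F [ 0.4 -0.8 -0.5]
[-0.797 -0.635  0.12 ] 0.491
[-1.02  -1.343  0.271] 1.006
```

```bash
python3 -m crank '[[-0.08,-0.06,0.01,0.05],[-0.16,-0.13,0.02,0.1],[-0.24,-0.19,0.04,0.15],[-0.32,-0.25,0.05,0.2],[-0.4,-0.32,0.06,0.25]]' -1 20
python3 -c "
from h import *
rows((.42,.25,.2,42),arc(0,.06,.14))"
```

```text
clock: 0.62
position: [0.3101, 0.4194, 0.2239]
ee_rot: [0.29, 0.957, -0.0, -0.0]
ft_force: [1.2, 0.3, 1.0]
grip_width: 0.297
grasp_force: 0.0
t 0.62 pos [0.3101 0.4194 0.2239] yang 56.3 F [1.2 0.3 1. ]
[-0.464 -0.2    0.06 ] 0.238
[-0.864 -0.825  0.21 ] 0.753
```

```bash
python3 -m crank '[[-0.09,-0.04,0.01,0.05],[-0.18,-0.08,0.02,0.1],[-0.27,-0.12,0.04,0.15],[-0.36,-0.16,0.05,0.2],[-0.44,-0.2,0.06,0.24]]' >/dev/null
python3 -c "
from h import *
rows(arc(0,.06,.14))"
```

```text
t 1.03 pos [0.4127 0.2549 0.2002] yang 41.8 F [ 1.1 -0.1 -0.7]
[-0.565 -0.5    0.15 ] 0.512
```

```bash
python3 -m crank '[[-0.07,-0.06,0.02,0.06],[-0.14,-0.12,0.04,0.13],[-0.21,-0.19,0.06,0.19],[-0.28,-0.25,0.08,0.26],[-0.35,-0.31,0.1,0.32]]' >/dev/null
python3 -c "
from h import *
rows(arc(0,.06,.14))"
```

```text
t 1.45 pos [0.4129 0.0685 0.1601] yang 22.6 F [ 1.2 -0.1  0. ]
[-0.268 -0.107  0.05 ] 0.192
```

```bash
python3 -m crank '[[-0.09,-0.04,0.02,0.07],[-0.18,-0.07,0.03,0.13],[-0.268,-0.107,0.05,0.19],[-0.268,-0.107,0.05,0.19],[-0.268,-0.107,0.05,0.19]]'
python3 - <<'E'
from h import *
rows(arc(0,.06,.04))
im,*_=cam("side");w,*_=cam("wrist")
A=cv2.resize(im[150:270,190:330],None,fx=4,fy=4,interpolation=cv2.INTER_CUBIC)
cv2.imwrite("pics/s2.png",A[:,:,::-1]);cv2.imwrite("pics/w2.png",w[:,:,::-1])
E
```

```text
clock: 1.87
position: [0.4152, -0.047, 0.1401]
ee_rot: [0.635, 0.773, -0.0, -0.0]
ft_force: [-0.2, 1.2, 0.0]
grip_width: -0.002
grasp_force: 0.0
t 1.87 pos [ 0.4152 -0.047   0.1401] yang 11.2 F [-0.2  1.2  0. ]
[ 0.001 -0.001  0.25 ] 0.002
```

View pics/w2.png

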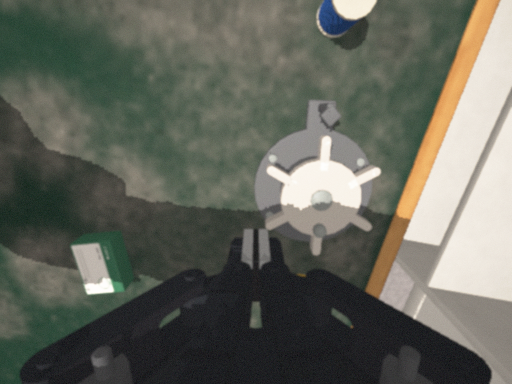

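View pics/s2.png

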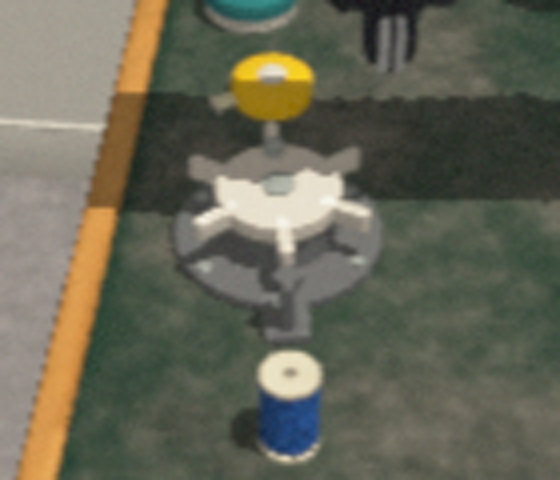

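The wrist view shows the counter centred near (320,195) with the wheel untouched and the shut fingertips at (257,245). The side view shows tips about 22 mm thick at (390,45). Descending into the gap.

```bash
python3 -m crank '[[0,0.01,0.08,0],[0,0.01,0.16,0],[0,0.01,0.21,0],[0,0.01,0.24,0],[0,0.01,0.24,0]]'
python3 - <<'E'
from h import *
rows(*[arc(a,.056,.044) for a in (10,20,30,40,50)])
E
```

```text
clock: 2.38
position: [0.418, -0.0432, 0.0423]
ee_rot: [0.632, 0.775, -0.002, -0.001]
ft_force: [0.5, 0.5, -0.2]
grip_width: -0.0
grasp_force: 0.0
t 2.38 pos [ 0.418  -0.0432  0.0423] yang 11.6 F [ 0.5  0.5 -0.2]
[-0.032  0.002 -0.004] -0.158
[-0.055  0.008 -0.004] -0.325
[-0.078  0.018 -0.004] -0.491
[-0.098  0.032 -0.004] -0.658
[-0.115  0.049 -0.005] -0.825
```

```bash
python3 -m crank '[[-0.02,0,0,-0.08],[-0.032,0.002,0,-0.16],[-0.043,0.005,0,-0.24],[-0.055,0.008,0,-0.32],[-0.066,0.013,0,-0.4]]'
python3 - <<'E'
from h import *
rows(*[arc(a,.056,.044) for a in (30,36,42,48,54)])
E
```

```text
clock: 2.8
position: [0.43, -0.0677, 0.0451]
ee_rot: [0.455, 0.89, 0.001, -0.0]
ft_force: [-3.7, 5.1, -0.6]
grip_width: 0.002
grasp_force: 2.1
t 2.8 pos [ 0.43   -0.0677  0.0451] yang 35.8 F [-3.7  5.1 -0.6]
[-0.011 -0.004  0.003] -0.088
[-0.025 -0.002  0.003] -0.188
[-0.039  0.002  0.003] -0.288
[-0.053  0.007  0.003] -0.388
[-0.066  0.014  0.003] -0.488
```

```bash
python3 -m crank '[[-0.013,-0.003,0,-0.1],[-0.025,-0.002,0,-0.19],[-0.039,0.002,0,-0.29],[-0.05,0.006,0,-0.36],[-0.05,0.006,0,-0.36]]'
cat > ang.py <<'E'
from h import *
im,c,R,t=cam("top")
hsv=cv2.cvtColor(im,cv2.COLOR_RGB2HSV)
cv2.imwrite("pics/top_%s.png"%int(100*readout.get_obs()["clock"]),cv2.resize(im[160:230,220:320],None,fx=4,fy=4,interpolation=cv2.INTER_CUBIC)[:,:,::-1])
# mean brightness of tooth-tip ring at z=.042 vs angle (tally frame, 90=pointer); and stud ring at z=.052,r=.028
g=cv2.cvtColor(im,cv2.COLOR_RGB2GRAY)
S=lambda r,a,z:float(g[tuple(np.round(proj([*(HUB+r*np.array([np.cos(np.radians(a+YAW)),np.sin(np.radians(a+YAW))])),z],c,R,t)[::-1]).astype(int))])
A=np.arange(0,360,10)
print("tip",[int(np.mean([S(r,a,.042) for r in(.045,.049,.053)])) for a in A])
print("stud at 30,90,..",[int(min(S(.028,a+d,.050) for d in(-6,0,6))) for a in(30,90,150,210,270,330)])
E
python3 ang.py; python3 - <<'E'
from h import *
rows(*[arc(a,.056,.044) for a in (30,36,42,48,54)])
E
```

```text
clock: 3.22
position: [0.4448, -0.0836, 0.0455]
ee_rot: [0.281, 0.96, 0.0, 0.001]
ft_force: [-0.2, -0.6, 0.5]
grip_width: -0.004
grasp_force: 0.0
tip [113, 241, 137, 149, 149, 137, 91, 240, 143, 153, 146, 143, 143, 235, 159, 145, 144, 144, 144, 138, 104, 162, 198, 183, 172, 152, 152, 157, 158, 152, 116, 114, 102, 93, 134, 135]
stud at 30,90,.. [241, 243, 244, 82, 59, 114]
t 3.27 pos [ 0.4443 -0.0835  0.0453] yang 57.0 F [-0.3 -0.7 -0.7]
[0.043 0.006 0.003] 0.266
[0.028 0.003 0.003] 0.166
[0.014 0.001 0.003] 0.066
[-0.001  0.001  0.003] -0.034
[-0.015  0.002  0.003] -0.134
```

```bash
python3 -m crank '[[0,0,0,0],[0,0,0,0],[0,0,0,0],[0,0,0,0],[0,0,0,0]]'; python3 ang.py
```

```text
clock: 3.68
position: [0.4434, -0.084, 0.0444]
ee_rot: [0.284, 0.959, 0.0, -0.0]
ft_force: [-0.5, 0.4, -0.0]
grip_width: 0.0
grasp_force: 0.0
tip [136, 128, 162, 188, 149, 139, 140, 137, 123, 202, 147, 143, 144, 144, 173, 209, 144, 144, 144, 117, 110, 158, 195, 191, 174, 158, 147, 161, 155, 148, 108, 79, 151, 202, 135, 136]
stud at 30,90,.. [241, 244, 245, 99, 59, 109]
```

The wheel snapped into the next detent, with teeth at 30/90/150°. Now I'll lift and return.

```bash
python3 -m crank '[[0,0,-0.06,0],[0,0,-0.12,0],[0,0,-0.14,0],[0,0,-0.14,0]]'
python3 -c "
from h import *
rows(arc(0,.056,.1),arc(0,.056,.044))"; python3 ang.py
```

```text
clock: 4.07
position: [0.4448, -0.0841, 0.1022]
ee_rot: [0.284, 0.959, 0.001, 0.002]
ft_force: [0.5, -0.5, -0.6]
grip_width: 0.001
grasp_force: 0.0
t 4.07 pos [ 0.4448 -0.0841  0.1022] yang 57.0 F [ 0.5 -0.5 -0.6]
[0.107 0.044 0.005] 0.766
[0.107 0.044 0.145] 0.766
tip [133, 127, 147, 190, 147, 136, 136, 135, 119, 196, 143, 140, 140, 141, 161, 211, 141, 141, 141, 140, 126, 113, 112, 135, 158, 154, 161, 160, 130, 97, 65, 77, 94, 123, 131, 133]
stud at 30,90,.. [240, 243, 245, 241, 64, 68]
```

```bash
python3 -m crank '[[0.03,0.01,0,0.11],[0.06,0.02,0,0.22],[0.08,0.03,0,0.33],[0.1,0.04,0,0.44],[0.107,0.044,0,0.55]]' >/dev/null
python3 -m crank '[[0,0,0,0.1],[0,0,0,0.21],[0,0,0,0.21]]'
python3 - <<'E'
from h import *
rows(arc(0,.056,.044))
im,*_=cam("wrist");cv2.imwrite("pics/w3.png",im[:,:,::-1])
E
```

```text
clock: 4.78
position: [0.4162, -0.0459, 0.0991]
ee_rot: [0.635, 0.772, -0.001, -0.001]
ft_force: [0.3, 0.4, 0.1]
grip_width: -0.001
grasp_force: 0.0
t 4.78 pos [ 0.4162 -0.0459  0.0991] yang 11.1 F [0.3 0.4 0.1]
[-0.001  0.006  0.138] 0.001
```

View pics/w3.png

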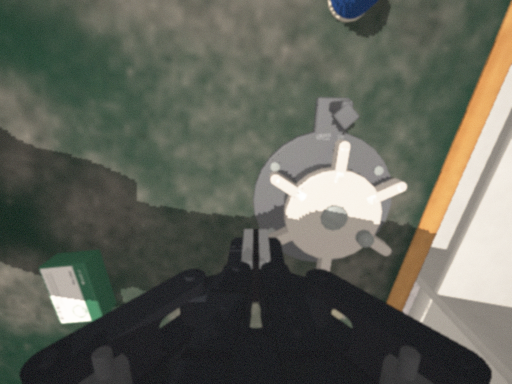

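The wrist view shows the stud at (366,240), one tooth anticlockwise of where it started, so two clicks remain. I'll repeat the same push.

```bash
python3 -m crank '[[0,0.006,0.07,0],[0,0.006,0.12,0],[0,0.006,0.138,0],[0,0.006,0.138,0]]' >/dev/null
python3 -m crank '[[-0.02,0,0,-0.08],[-0.032,0.002,0,-0.16],[-0.043,0.005,0,-0.24],[-0.055,0.008,0,-0.32],[-0.066,0.013,0,-0.4]]'
python3 -c "
from h import *
rows(*[arc(a,.056,.044) for a in (30,36,42,47)])"
```

```text
clock: 5.58
position: [0.4295, -0.07, 0.0458]
ee_rot: [0.455, 0.89, 0.0, -0.001]
ft_force: [-3.3, 4.2, -1.5]
grip_width: 0.0
grasp_force: 2.1
t 5.58 pos [ 0.4295 -0.07    0.0458] yang 35.8 F [-3.3  4.2 -1.5]
[-0.007  0.001  0.004] -0.088
[-0.021  0.003  0.004] -0.188
[-0.036  0.006  0.004] -0.288
[-0.047  0.01   0.004] -0.371
```

```bash
python3 -m crank '[[-0.011,0,0,-0.1],[-0.023,0.002,0,-0.19],[-0.037,0.004,0,-0.29],[-0.048,0.008,0,-0.36],[-0.048,0.008,0,-0.36]]' >/dev/null
python3 -m crank '[[0,0,0,0],[0,0,0,0],[0,0,0,0],[0,0,0,0],[0,0,0,0]]'
python3 ang.py;python3 -c "
from h import *
rows(arc(0,.056,.1))"
```

```text
clock: 6.42
position: [0.4434, -0.084, 0.0452]
ee_rot: [0.284, 0.959, 0.0, -0.0]
ft_force: [-0.4, 0.4, 0.2]
grip_width: -0.003
grasp_force: 0.0
tip [136, 128, 168, 183, 149, 139, 139, 137, 130, 197, 146, 143, 143, 144, 172, 207, 144, 143, 143, 121, 118, 137, 184, 197, 182, 163, 150, 162, 155, 147, 105, 78, 155, 191, 134, 135]
stud at 30,90,.. [191, 243, 246, 124, 58, 151]
t 6.47 pos [ 0.4434 -0.0841  0.0452] yang 57.0 F [-0.3  1.   0.2]
[ 0.104  0.046 -0.137] 0.766
```

```bash
python3 -m crank '[[0,0,-0.06,0],[0,0,-0.12,0],[0,0,-0.14,0],[0,0,-0.14,0]]' >/dev/null
python3 -m crank '[[0.03,0.01,0,0.11],[0.06,0.02,0,0.22],[0.08,0.03,0,0.33],[0.1,0.04,0,0.44],[0.107,0.046,0,0.55]]' >/dev/null
python3 -m crank '[[0,0,0,0.1],[0,0,0,0.21],[0,0,0,0.21]]' >/dev/null
python3 - <<'E'
from h import *
rows(arc(0,.056,.044))
im,*_=cam("wrist");cv2.imwrite("pics/w4.png",im[80:300,230:450,::-1])
E
```

```text
t 7.47 pos [ 0.417  -0.0453  0.1001] yang 11.1 F [ 0.6 -0.1 -0.8]
[-0.003  0.004  0.14 ] 0.001
```

View pics/w4.png

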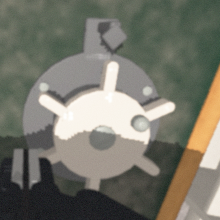

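The stud, at crop (140,123), is on the tooth just before the pointer tooth, so one click remains.

```bash
python3 -m crank '[[0,0.004,0.07,0],[0,0.004,0.12,0],[0,0.004,0.14,0],[0,0.004,0.14,0]]' >/dev/null
python3 -m crank '[[-0.02,0,0,-0.08],[-0.032,0.002,0,-0.16],[-0.043,0.005,0,-0.24],[-0.055,0.008,0,-0.32],[-0.066,0.013,0,-0.4]]' 
python3 -m crank '[[-0.011,0,0,-0.1],[-0.023,0.002,0,-0.19],[-0.037,0.004,0,-0.29],[-0.048,0.008,0,-0.36],[-0.048,0.008,0,-0.36]]' >/dev/null
python3 -m crank '[[0,0,0,0],[0,0,0,0],[0,0,0,0],[0,0,0,0],[0,0,0,0]]'
python3 ang.py
```

```text
clock: 8.27
position: [0.4293, -0.0697, 0.0458]
ee_rot: [0.455, 0.89, 0.0, -0.001]
ft_force: [-2.7, 3.3, -2.0]
grip_width: 0.005
grasp_force: 2.1
clock: 9.1
position: [0.4432, -0.0836, 0.0453]
ee_rot: [0.284, 0.959, 0.0, -0.0]
ft_force: [-0.6, -0.8, -0.9]
grip_width: -0.004
grasp_force: 0.0
tip [135, 119, 168, 179, 150, 138, 139, 136, 129, 196, 146, 143, 143, 143, 173, 207, 143, 143, 143, 124, 122, 132, 180, 195, 176, 161, 146, 156, 157, 151, 120, 78, 156, 189, 134, 135]
stud at 30,90,.. [241, 191, 244, 122, 59, 151]
```

The stud now reads at 90°, the pointer. I'll lift clear and check.

```bash
python3 -m crank '[[0,0,-0.08,0],[0,0,-0.16,0],[0,0,-0.25,0],[0,0,-0.25,0],[0,0,-0.25,0]]'
python3 -m crank '[[0,-0.05,0,0],[0,-0.05,0,0],[0,-0.05,0,0]]' >/dev/null
python3 ang.py; cp $(ls -t pics/top_*|head -1) pics/final.png
```

```text
clock: 9.57
position: [0.4445, -0.0838, 0.147]
ee_rot: [0.284, 0.959, 0.001, 0.002]
ft_force: [-0.2, 0.5, 0.2]
grip_width: 0.0
grasp_force: 0.0
tip [132, 126, 147, 187, 145, 135, 135, 133, 119, 194, 142, 138, 139, 140, 159, 211, 140, 139, 139, 139, 142, 238, 116, 110, 64, 61, 86, 62, 67, 120, 123, 125, 157, 204, 131, 132]
stud at 30,90,.. [240, 185, 241, 240, 103, 239]
```

View pics/final.png

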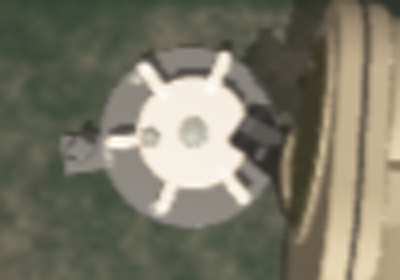

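The stud, at (150,136), is on the tooth at the pointer, and the arm is clear. Handing in.

```bash
python3 -c "
from workcell import manip
print(manip.hand_in())"
```

```text
the job is handed in; nothing more can be done
None
```

I advanced the row counter three clicks, letting it rest at each; the last picture shows the studded tooth at the pointer and the arm clear, and the job is handed in with no verdict returned.

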